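# Clamp the plaster mould shut

## Task

Clamp the plaster mould shut: with the back of the closed fingers push the blue clamp strap round until it lies over the mould against its stop, and only then push the red cam lever fully down with the fingertips, so that the pad bears on the mould. Only push: do not take the strap or the lever between the fingers, do not lift the mould, and leave the tumbler, jar, cup and wooden tool undisturbed. Finish with the hand clear.

Things in the scene. Friction and masses are not known exactly. Their poses are not given: they have to be found in the camera images.
- fixture: plywood clamping board fixed to the bench, 200 mm (its x) by 260 mm (its y, from -125 to +135), 18 mm thick; origin on the bench under the mould's centre, z up. Four rails 14 mm high stand round the mould. A 68 mm steel post stands on the board at (0, +100 mm) and carries the clamp strap; a small upright steel tab beside it, on the -x side, is the stop of the strap
- strap (a joint): angle of the blue clamp strap about the vertical post, rad: 0 = over the mould, against its rigid stop, lying along the board's -y from the post; it grows (to 1.75) as the strap swings open, counter-clockwise seen from above, towards the board's +x. It stays where it is left (friction about 0.12 N m, so about 2 N at mid-strap)
- strap_pivot (a point): point on the post's axis at the strap's mid-height (95 mm above the bench). A hub of 17 mm radius is round it, its top 15 mm above this point and a 7 mm radius pin end 5 mm higher still. Its -y axis points along the strap towards its free end, z up; it turns with the strap
- strap_mid (a point): middle of the strap bar, 55 mm from the post's axis, at mid-height: the place to push. The bar is 22 mm wide, 14 mm high (88 to 102 mm above the bench) and ends 115 mm from the axis. Its -y axis points along the strap to the free end. Both sides are free from 20 to 85 mm from the axis; beyond, two lever cheeks rise to 127 mm and the pad hangs below. There is a 20 mm gap between the strap's underside and the mould's top
- lever (a joint): angle of the red cam lever on the strap's free end, rad: 0 = raised, 60 degrees above level; pi/3 = 1.047 = fully down, level, against its rigid stop. It stays where it is left (friction about 0.2 N m). It swings outwards, in the vertical plane along the strap: when down it points away from the post
- lever_pivot (a point): axis of the cam lever, on the strap's centre line 100 mm from the post's axis, 118 mm above the bench
- lever_tip (a point): outer end of the lever, on its centre line, 77 mm from the lever's axis. The lever bar is 12 mm wide and 10 mm thick; its outer 40 mm is a red grip 24 mm wide and 10 mm thick. Its -y axis points from the lever's axis out along the lever, its z axis is square to the lever's upper face
- foot: round black pad, 26 mm in diameter, under the strap's free end below the cam lever; origin at the centre of its underside. The lever drives it down 10 mm; lever raised it is about 9.5 mm above the mould's top, lever down it presses on the mould
- mould_top (a point): centre of the top face of the loose off-white two-part plaster mould, 120 x 120 mm, 50 mm high, standing on the board between the rails with 3 mm play; its top is 68 mm above the bench
- tumbler: loose steel tumbler, 68 mm in diameter, 130 mm high, origin at the centre of its underside; leave alone
- glaze_jar: loose white jar with a blue cap, 66 mm in diameter, 85 mm high, origin at the centre of its underside; leave alone
- cup: loose terracotta cup, 72 mm in diameter, 75 mm high, origin at the centre of its underside; leave alone
- modelling_tool: loose wooden modelling tool lying on the bench, 190 mm long (from -75 to +113 mm along its x), 18 mm wide, 10 mm high, origin under its handle's centre; leave alone

How it is judged:
On the way, in this order (a step that is already met when the one before it is completed fails the run):
1. the strap lies over the mould, against its stop, with the lever still raised (value of joint strap below 0.08 rad and value of joint lever below 0.6 rad), for 0.2 s.
2. the cam lever is fully down and the pad presses on the mould (value of joint strap below 0.08 rad and value of joint lever above 0.95 rad and contact force between foot and mould above 1 N), for 0.2 s.
At the end, for the whole second after the job is handed in: strap within 0.08 rad of its stop over the mould, cam lever within 0.1 rad of fully down, pad pressing on the mould with more than 1 N, mould within 10 mm and the bystanders within 20 mm of where they began (all of step 2 and distance of mould_top from where it was at the start of the episode below 0.01 m and distance of each of tumbler, glaze_jar, cup, modelling_tool from where it was at the start of the episode below 0.02 m); the robot touches nothing.
It fails at once if the lever is pushed down before the strap is over the mould (value of joint lever above 0.6 rad and value of joint strap above 0.15 rad).
It fails at once if the strap is taken between the fingers (contact force between the fingers and strap above 0.5 N and x of the grasp point in the frame of strap_mid between -0.008 and 0.008 m and y of the grasp point in the frame of strap_mid between -0.06 and 0.04 m and z of the grasp point in the frame of strap_mid between -0.02 and 0.014 m).
It fails at once if the lever is taken between the fingers (contact force between the fingers and lever above 0.5 N and x of the grasp point in the frame of lever_tip between -0.01 and 0.01 m and y of the grasp point in the frame of lever_tip between -0.003 and 0.06 m and z of the grasp point in the frame of lever_tip between -0.01 and 0.01 m).
It fails at once if the mould is lifted or pushed out of its place (distance of mould_top from where it was at the start of the episode above 0.012 m).
It fails at once if a bystander is moved or tipped (distance of any of tumbler, glaze_jar, cup, modelling_tool from where it was at the start of the episode above 0.025 m or angle between any of tumbler, glaze_jar, cup's own z axis and vertical above 0.3 rad).
It also fails if it takes over 45 s, if anything falls off the work surface, if the arm or the gripper's body presses on something with over 40 N, if the wrist force passes 120 N, or if a joint passes its speed limit or range.

## Robot

A 6-joint arm with a two-finger parallel gripper is mounted at the origin on the work surface. World frame = base frame: x ahead of the robot, y to its left, z up, the work surface at z = 0. Lengths are in m, angles in rad, forces in N, time in s.
With the tool pointing down it reaches from about 0.3 to 0.85 m from the base axis. Payload 4.2 kg.
Tool frame: the origin (TCP) lies at the centre of the arm's flange, where the gripper is bolted on; the fingertips stand 191 mm ahead of it and the grasp point (between the pads) lies 172 mm ahead of it; z points along the fingers, y is the line along which they close (so a half turn about z gives the same grasp; the last joint's range is limited). The gripper opens to 91 mm and grips with 3 to 60 N. Pads are 32 mm wide; open, the fingers measure 118 mm over their backs; the gripper's body (76 mm by 178 mm) begins 60 mm behind the grasp point.
Start: joints at [-0.02, 0.32, 1.565, -0, 1.257, -0.02], TCP at [0.575, 0, 0.405] pointing down, gripper open.
Joint ranges: [-3.11, 3.11], [-0.84, 2.01], [0.21, 2.61], [-1.34, 4.49], [0.05, 2.63], [-2.56, 2.56]. Speed limits (rad/s): [2.57, 2.57, 3.14, 3.14, 3.14, 3.14].

## Interface

Orientations are given as a unit quaternion [w, x, y, z].
In Python, from cell import robot gives the robot as it stands.
- The arm moves only by the tool play_rows, never from a script. Its argument "plan" is a list of rows, each an object of numbers: "x", "y", "z": the shift along the tool's x, y, z scaled (see below); "rx", "ry", "rz": the turn, a rotation vector about the tool's x, y, z scaled (see below). In form: [{"x": .., "y": .., "z": .., "rx": .., "ry": .., "rz": ..}, ...]. A call has 1 to 5 rows; each row is the pose to reach, as a shift and turn from the pose commanded when the call began, along the tool's axes at that moment; what a row does not reach only later rows make up. The controller multiplies each number of a shift by 20 cm and each number of a turn by 90 degrees. A row lasts 1/10 s, in which the tool goes at most 50 mm and 8.59 degrees, less where a joint would pass 70% of its speed; a pose out of reach is approached as far as the arm can. A call with a number of a shift or a turn outside -1 to 1 is refused whole. A call with a gripper value outside its range is refused whole. "jaw" is the gripper's target within -1 to 1 (shut at 1, half-way at 0, fully open at -1), set as the call begins (left out, the last holds). The fingers move at their own pace and stop on an object; "grip_force" is the grip in N (left out, the last holds). Time passes only in rows, so rows that repeat a pose let the fingers close. It gives the time, the measured TCP pose, the force, the opening and the grip force at its end, in the units of the state.
- robot.sense(): the state, without advancing time (a new reading comes with each control period).
- robot.camera(name): name is "scene" or "side" or "wrist"; returns a dict with "pixels" (420x560x3 uint8, blue, green, red), "z_map" (420x560 float32, m along the optical axis (not along the pixel's ray), 0 where there is no reading), "mtx" (3x3 intrinsics, pixels), "R" (3x3) and "t" (3): a world point X has camera coordinates R X + t. Camera axes: x right, y down, z forward; pixel columns grow to the right and rows downward; lengths in m; the calibration is good to about 2 mm. A picture is of the moment at which its call begins.
- robot.finish_job(): hands the job in; it is judged then, once.
The state is a dict: "time_s": time; "q": joint angles; "qvel": joint speeds; "joint_torque": joint torques, N m; "position": TCP position; "eef_rot": TCP orientation; "contact_force": force on the tool from outside, world axes, zero at the start; "wrist_torque": the same for the moment, N m; "width": opening from 0.0 (shut) to 1.0 (fully open); "grasp_force": force on a finger pad.
Only numpy, scipy, OpenCV 4.12 (cv2) and the standard library are available. Lean on these libraries where they do the work, as an engineer would, in place of code of your own. Each camera call takes 0.05 s, during which the arm holds its last target. There are 200 camera calls.

## Working session

There is one attempt and no reset: what is moved stays moved. The work goes in short steps, Python scripts to look and compute and a tool call to move; the robot and the scene stay as the last step left them, time stands still between calls to the robot, and variables do not carry over. Pictures are saved under pics/ and viewed, at most 10 in all, crops included, and the job is handed in when it is done.

Besides the shell and the picture viewer there is one more tool, called after "Call:" as a command line: name --argument value ..., lists and objects as JSON in quotes. play_rows: Moves the arm, as the interface text tells. Its arguments: {"type":"object","properties":{"plan":{"type":"array"},"jaw":{"type":"number"},"grip_force":{"type":"number"}},"required":["plan"]}

```bash
ls; mkdir -p pics; cat > h.py <<'E'
import numpy as np, cv2
from cell import robot
def cam(n):
    c=robot.camera(n); z=c["z_map"]; v,u=np.indices(z.shape); K=c["mtx"]
    p=np.stack([(u-K[0,2])/K[0,0]*z,(v-K[1,2])/K[1,1]*z,z],-1)
    c["W"]=(p-c["t"])@c["R"]; c["W"][z==0]=np.nan
    return c
E
python3 - <<'E'
from h import *
for n in ["scene","side"]:
    c=cam(n); cv2.imwrite(f"pics/{n}0.png",c["pixels"]); np.savez(f"{n}0.npz",W=c["W"],p=c["pixels"])
    print(n,-c["R"].T@c["t"])
print(robot.sense())
E
```

```text
pics
scene [ 0.98004728 -0.19380383  0.92427474]
side [ 0.25139147 -0.5410281   0.69165175]
{'time_s': 0.1, 'q': array([-1.99717447e-02,  3.20234500e-01,  1.56555574e+00, -1.37638564e-05,
        1.25740512e+00, -2.00086833e-02]), 'qvel': array([-0.00183753, -0.00244329, -0.00384394, -0.0006673 ,  0.0016418 ,
        0.00077004]), 'joint_torque': array([ 5.01049108e-04, -4.13330913e+01, -2.32510239e+01,  7.29743019e-02,
        4.21804120e-02, -4.88014211e-05]), 'position': array([5.74850698e-01, 1.80987213e-05, 4.04000866e-01]), 'eef_rot': array([-5.73319574e-04,  7.07091990e-01,  7.07121118e-01, -5.59920761e-04]), 'contact_force': array([-0.61108061,  0.23087725,  0.3651297 ]), 'wrist_torque': array([0.01739006, 0.00734541, 0.06681537]), 'grasp_force': 0.0, 'width': 0.9982849321998969}
```

View pics/scene0.png

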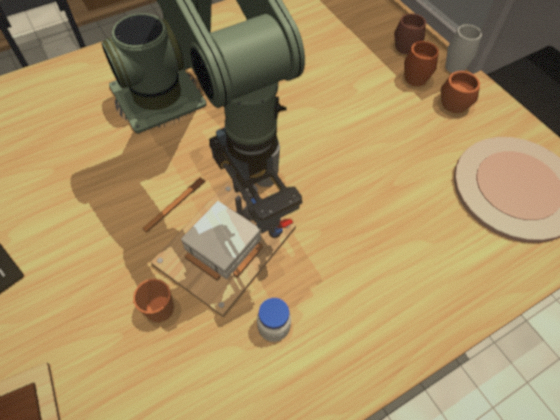

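View pics/side0.png

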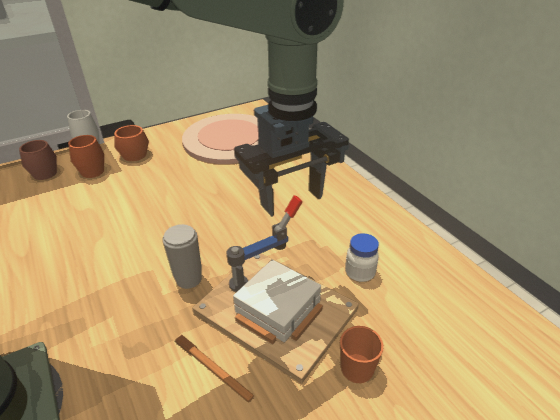

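The side view shows the post hub at (237,255), the blue strap running to (282,240), the red lever tip at (294,203), the mould top at (278,292), the tumbler at (183,255), the jar at (363,257) and the cup at (360,352). Next I measure these.

```bash
python3 - <<'E'
from h import *
for n in ["side","scene"]:
    d=np.load(n+"0.npz");W=d["W"];p=d["p"];hsv=cv2.cvtColor(p,cv2.COLOR_BGR2HSV);H,S,V=[hsv[...,i].astype(int) for i in range(3)]
    x,y,z=[W[...,i] for i in range(3)]
    roi=(x>.3)&(x<.85)&(abs(y)<.4)
    blue=roi&(H>100)&(H<130)&(S>100)
    red=roi&((H<5)|(H>174))&(S>170)&(z>.11)&(z<.25)
    m=roi&(abs(z-.068)<.006)&(S<60)
    for nm,k in [("strap",blue&(abs(z-.1)<.008)),("cap",blue&(z<.092)&(z>.075)),("red",red),("mould",m)]:
        P=W[k]; 
        if len(P)<5: print(n,nm,len(P));continue
        print(n,nm,len(P),P.mean(0).round(4),P.min(0).round(3),P.max(0).round(3))
        if nm in("strap","red"):
            s=np.linalg.svd(P-P.mean(0),full_matrices=False)[2][0];t=(P-P.mean(0))@s;print("  dir",s.round(3),t.min().round(3),t.max().round(3))
        if nm=="mould": print("  rect",cv2.minAreaRect((P[:,:2]*1000).astype(np.float32)))
    b=roi&(abs(z-.018)<.004)
    nb,l,st,ce=cv2.connectedComponentsWithStats(b.astype(np.uint8))
    k=l==1+st[1:,4].argmax();print(n,"board",cv2.minAreaRect((W[k][:,:2]*1000).astype(np.float32)))
    for nm,(lo,hi) in dict(hub=(.106,.118),tum=(.122,.134),cup=(.07,.078),jar=(.08,.09)).items():
        nb,l,st,ce=cv2.connectedComponentsWithStats((roi&(z>lo)&(z<hi)).astype(np.uint8))
        for i in range(1,nb):
            if st[i,4]>15: 
                P=W[l==i];print(n,nm,st[i,4],ce[i].round(),P.mean(0).round(3),P.min(0).round(3),P.max(0).round(3))
E
```

```text
side strap 224 [0.5248 0.0376 0.1033] [0.488 0.027 0.1  ] [0.562 0.048 0.106]
  dir [-0.998 -0.056  0.003] -0.037 0.037
side cap 406 [ 0.7194 -0.0492  0.0863] [ 0.691 -0.075  0.083] [ 0.749 -0.02   0.09 ]
side red 141 [0.6023 0.0392 0.171 ] [0.591 0.029 0.155] [0.615 0.051 0.184]
  dir [-0.599 -0.055 -0.799] -0.017 0.019
side mould 3486 [ 0.5095 -0.0556  0.0688] [ 0.36  -0.133  0.062] [0.739 0.111 0.074]
  rect ((518.476806640625, -47.48994445800781), (186.4701690673828, 418.3460998535156), 65.70297241210938)
side board ((508.6942443847656, -50.11299133300781), (202.0123291015625, 260.65386962890625), 23.903247833251953)
side hub 45 [282. 236.] [0.571 0.029 0.112] [0.56  0.026 0.106] [0.581 0.032 0.118]
side hub 158 [182. 249.] [0.385 0.093 0.112] [0.358 0.085 0.106] [0.423 0.122 0.118]
side hub 184 [235. 253.] [0.47  0.034 0.112] [0.454 0.02  0.106] [0.487 0.054 0.118]
side tum 108 [279. 228.] [0.57  0.038 0.127] [0.56  0.027 0.122] [0.584 0.053 0.133]
side tum 662 [179. 236.] [0.389 0.112 0.13 ] [0.357 0.082 0.122] [0.424 0.148 0.134]
side cup 74 [363. 254.] [ 0.705 -0.065  0.075] 
[... 1741 characters left out ...]

scene hub 26 [276. 155.] [0.421 0.134 0.113] [0.412 0.124 0.107] [0.425 0.147 0.118]
scene hub 21 [255. 188.] [0.473 0.053 0.11 ] [0.463 0.05  0.107] [0.483 0.057 0.114]
scene hub 32 [248. 193.] [0.477 0.033 0.111] [0.465 0.03  0.106] [0.487 0.037 0.118]
scene tum 31 [277. 150.] [0.416 0.138 0.125] [0.402 0.123 0.122] [0.426 0.153 0.129]
scene cup 289 [151. 295.] [ 0.57  -0.23   0.074] [ 0.535 -0.266  0.07 ] [ 0.607 -0.195  0.078]
scene jar 16 [275. 163.] [0.421 0.132 0.086] [0.417 0.124 0.081] [0.426 0.142 0.09 ]
scene jar 17 [238. 201.] [0.469 0.012 0.085] [0.466 0.006 0.08 ] [0.472 0.02  0.089]
scene jar 731 [274. 312.] [ 0.722 -0.046  0.085] [ 0.692 -0.074  0.08 ] [ 0.75  -0.017  0.089]
```

```bash
cat >> h.py <<'E'
from scipy.spatial.transform import Rotation as Ro
C=np.array([.4706,.0382]); A0=np.radians(-66.1)
def pol(a,r,off=0):  # strap angle a (joint), radius r, offset to the strap's open side
    t=A0+a; return C+r*np.array([np.cos(t),np.sin(t)])+off*np.array([-np.sin(t),np.cos(t)])
def go(xy,ztip,a):   # tool x opposite to strap direction at strap angle a
    s=robot.sense(); q=s["eef_rot"]; R=Ro.from_quat(np.r_[q[1:],q[0]])
    t=A0+a+np.pi; X=np.array([np.cos(t),np.sin(t),0]); Z=np.array([0,0,-1.]); T=Ro.from_matrix(np.stack([X,np.cross(Z,X),Z],1))
    d=R.inv().apply(np.r_[xy,ztip+.191]-s["position"]); r=(R.inv()*T).as_rotvec()
    print("xyz",(d/.2).round(3),"rot",(r/(np.pi/2)).round(3),"|mm|",(d*1000).round(1))
E
python3 -c "
from h import *
go(pol(1.19,.055,.055),.214,1.19)"
```

```text
xyz [ 0.476 -0.256 -0.005] rot [-1.000e-03 -1.000e-03 -1.023e+00] |mm| [ 95.1 -51.3  -0.9]
```

Call:
play_rows --plan '[{"x":0.12,"y":-0.06,"z":0,"rx":0,"ry":0,"rz":-0.095},{"x":0.24,"y":-0.13,"z":0,"rx":0,"ry":0,"rz":-0.19},{"x":0.36,"y":-0.19,"z":0,"rx":0,"ry":0,"rz":-0.285},{"x":0.476,"y":-0.256,"z":0,"rx":0,"ry":0,"rz":-0.38},{"x":0.476,"y":-0.256,"z":0,"rx":0,"ry":0,"rz":-0.475}]' --jaw 1 --grip_force 10

```text
time_s: 0.6
position: [0.5223, 0.0973, 0.4045]
eef_rot: [-0.001, 0.397, 0.918, 0.0]
contact_force: [-0.1, 0.2, 0.3]
width: 0.591
grasp_force: 0.0
```

Call:
play_rows --plan '[{"x":0,"y":0,"z":0,"rx":0,"ry":0,"rz":-0.095},{"x":0,"y":0,"z":0,"rx":0,"ry":0,"rz":-0.19},{"x":0,"y":0,"z":0,"rx":0,"ry":0,"rz":-0.285},{"x":0,"y":0,"z":0,"rx":0,"ry":0,"rz":-0.38},{"x":0,"y":0,"z":0,"rx":0,"ry":0,"rz":-0.475}]'

```text
time_s: 1.1
position: [0.5236, 0.0952, 0.4043]
eef_rot: [-0.0, 0.036, 0.999, -0.0]
contact_force: [-0.1, 1.0, -0.3]
width: 0.155
grasp_force: 0.0
```

```bash
python3 -c "
from h import *
go(pol(1.19,.055,.055),.080,1.19); print(robot.sense()['width'])
c=cam('side');cv2.imwrite('pics/s1.png',cv2.resize(c['pixels'][100:330,140:420],None,fx=2.5,fy=2.5))
W=c['W'];x,y,z=[W[...,i] for i in range(3)]
hsv=cv2.cvtColor(c['pixels'],cv2.COLOR_BGR2HSV);H,S=hsv[...,0],hsv[...,1]
k=(H>100)&(H<130)&(S>100)&(abs(z-.1)<.008)&(x<.65);P=W[k];print(len(P),P.mean(0));print(cv2.minAreaRect((P[:,:2]*1000).astype(np.float32)), cv2.fitLine((P[:,:2]*1000).astype(np.float32),2,0,.01,.01).ravel())
k=((z>.104)&(z<.12)&(np.hypot(x-.47,y-.038)<.025));P=W[k];print(P.mean(0),P.min(0),P.max(0))
"
```

```text
xyz [-0.    -0.     0.667] rot [-0.    -0.001 -0.069] |mm| [ -0.   -0.  133.3]
0.15491541475314205
15 [0.49207861 0.03170326 0.10317209]
((494.1998291015625, 31.203529357910156), (9.823173522949219, 12.165812492370605), 69.57005310058594) [  0.8509471   0.5252514 492.0786     31.70326  ]
[0.4698011  0.0333112  0.11154042] [0.45412277 0.01957798 0.10411432] [0.49381696 0.05453869 0.1199423 ]
```

View pics/s1.png

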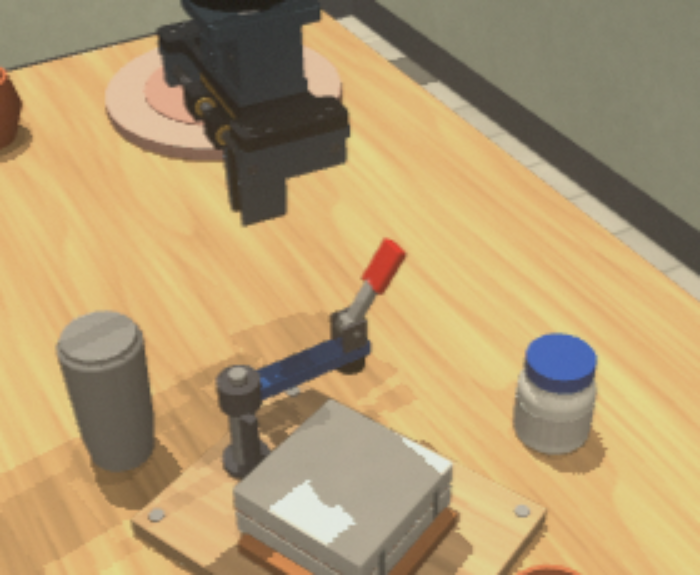

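The zoomed view shows the closed fingers behind (+y of) the blue strap (strap from (260,385) to (370,345), hub at (238,380)), and the way down is free. I'll descend.

Call:
play_rows --plan '[{"x":0,"y":0,"z":0.17,"rx":0,"ry":0,"rz":-0.035},{"x":0,"y":0,"z":0.34,"rx":0,"ry":0,"rz":-0.07},{"x":0,"y":0,"z":0.5,"rx":0,"ry":0,"rz":-0.07},{"x":0,"y":0,"z":0.667,"rx":0,"ry":0,"rz":-0.07},{"x":0,"y":0,"z":0.667,"rx":0,"ry":0,"rz":-0.07}]'

```text
time_s: 1.65
position: [0.522, 0.0949, 0.2673]
eef_rot: [-0.005, -0.015, 1.0, -0.001]
contact_force: [-0.9, 0.1, -0.3]
width: 0.005
grasp_force: 0.0
```

```bash
python3 -c "
from h import *
print(robot.sense()['width'])
for a in np.arange(1.25,-.11,-.15): print(a.round(2)); go(pol(a,.055,.025),.080,a)
"
```

```text
0.004998696824155413
1.25
xyz [-0.    -0.133 -0.018] rot [-0.001 -0.006 -0.043] |mm| [ -0.1 -26.5  -3.7]
1.1
xyz [-0.019 -0.174 -0.019] rot [-0.001 -0.006  0.053] |mm| [ -3.8 -34.8  -3.7]
0.95
xyz [-0.031 -0.218 -0.019] rot [-0.002 -0.006  0.148] |mm| [ -6.2 -43.5  -3.7]
0.8
xyz [-0.036 -0.263 -0.019] rot [-0.002 -0.006  0.244] |mm| [ -7.2 -52.5  -3.7]
0.65
xyz [-0.035 -0.308 -0.019] rot [-0.003 -0.006  0.339] |mm| [ -7.  -61.6  -3.7]
0.5
xyz [-0.027 -0.352 -0.018] rot [-0.003 -0.006  0.435] |mm| [ -5.3 -70.5  -3.7]
0.35
xyz [-0.012 -0.395 -0.018] rot [-0.003 -0.006  0.53 ] |mm| [ -2.4 -79.1  -3.6]
0.2
xyz [ 0.009 -0.435 -0.018] rot [-0.004 -0.006  0.626] |mm| [  1.8 -87.1  -3.6]
0.05
xyz [ 0.036 -0.472 -0.018] rot [-0.004 -0.005  0.721] |mm| [  7.2 -94.4  -3.5]
-0.1
xyz [ 0.068 -0.504 -0.017] rot [-0.005 -0.005  0.817] |mm| [  13.5 -100.8   -3.5]
```

Call:
play_rows --plan '[{"x":0,"y":-0.07,"z":-0.01,"rx":0,"ry":0,"rz":0},{"x":0,"y":-0.133,"z":-0.01,"rx":0,"ry":0,"rz":0},{"x":-0.019,"y":-0.174,"z":-0.01,"rx":0,"ry":-0.003,"rz":0.053},{"x":-0.025,"y":-0.196,"z":-0.01,"rx":0,"ry":-0.003,"rz":0.1},{"x":-0.031,"y":-0.218,"z":-0.01,"rx":0,"ry":-0.003,"rz":0.148}]'

```text
time_s: 2.15
position: [0.5318, 0.0506, 0.2755]
eef_rot: [0.004, 0.103, 0.995, 0.001]
contact_force: [-0.4, 2.3, 0.0]
width: 0.007
grasp_force: 0.8
```

```bash
python3 -c "
from h import *
s=robot.sense();print(s['contact_force'],s['wrist_torque'])
for a in np.arange(.95,-.11,-.15): print(a.round(2)); go(pol(a,.055,.025),.080,a)
c=cam('side');cv2.imwrite('pics/s2.png',cv2.resize(c['pixels'][100:330,140:420],None,fx=2.5,fy=2.5))
"
```

```text
[-0.36530156  2.34266145  0.0182688 ] [ 0.38717452  0.13616525 -0.03064516]
0.95
xyz [0.012 0.002 0.022] rot [ 0.001  0.005 -0.002] |mm| [2.5 0.4 4.5]
0.8
xyz [-0.003 -0.04   0.022] rot [0.002 0.005 0.094] |mm| [-0.7 -8.1  4.5]
0.65
xyz [-0.012 -0.085  0.022] rot [0.002 0.005 0.189] |mm| [ -2.5 -16.9   4.5]
0.5
xyz [-0.015 -0.13   0.022] rot [0.003 0.005 0.285] |mm| [ -3.  -26.    4.4]
0.35
xyz [-0.011 -0.175  0.022] rot [0.003 0.004 0.38 ] |mm| [ -2.1 -35.    4.4]
0.2
xyz [ 0.    -0.219  0.022] rot [0.003 0.004 0.476] |mm| [  0.1 -43.8   4.4]
0.05
xyz [ 0.018 -0.261  0.022] rot [0.004 0.004 0.571] |mm| [  3.6 -52.1   4.3]
-0.1
xyz [ 0.041 -0.299  0.021] rot [0.004 0.004 0.667] |mm| [  8.3 -59.9   4.3]
```

View pics/s2.png

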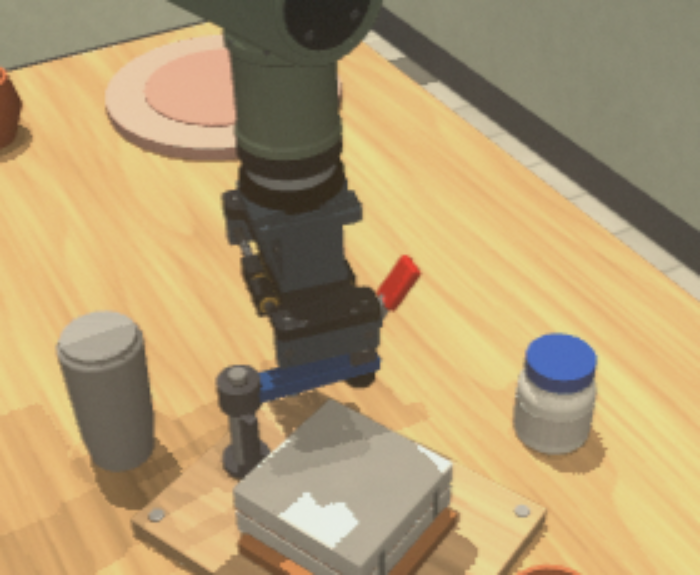

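The picture shows the closed fingers behind the strap with the strap starting to turn (lever tip now at (408,265)) and a contact force of 2.3 N. I'll continue along the arc.

Call:
play_rows --plan '[{"x":0.005,"y":-0.02,"z":0.01,"rx":0,"ry":0,"rz":0.046},{"x":-0.003,"y":-0.04,"z":0.01,"rx":0,"ry":0,"rz":0.094},{"x":-0.008,"y":-0.063,"z":0.01,"rx":0,"ry":0,"rz":0.141},{"x":-0.012,"y":-0.085,"z":0.01,"rx":0,"ry":0,"rz":0.189},{"x":-0.014,"y":-0.108,"z":0.01,"rx":0,"ry":0,"rz":0.237}]'

```text
time_s: 2.7
position: [0.5308, 0.0293, 0.2735]
eef_rot: [0.005, 0.284, 0.959, 0.002]
contact_force: [1.3, 2.1, -0.2]
width: 0.006
grasp_force: 1.0
```

```bash
python3 -c "
from h import *
s=robot.sense();print(s['contact_force'],s['wrist_torque'],s['position'])
for a in np.arange(.575,-.11,-.075): print(a.round(3)); go(pol(a,.055,.025),.080,a)
"
```

```text
[ 1.3202523   2.05786807 -0.1702624 ] [ 0.38770542 -0.26616918  0.03121098] [0.53078636 0.02933638 0.27352329]
0.575
xyz [ 0.001 -0.003  0.013] rot [0.004 0.006 0.001] |mm| [ 0.3 -0.5  2.5]
0.5
xyz [-0.007 -0.024  0.013] rot [0.004 0.005 0.049] |mm| [-1.5 -4.7  2.5]
0.425
xyz [-0.014 -0.045  0.012] rot [0.004 0.005 0.097] |mm| [-2.8 -9.   2.5]
0.35
xyz [-0.02  -0.067  0.012] rot [0.004 0.005 0.145] |mm| [ -3.9 -13.4   2.5]
0.275
xyz [-0.023 -0.089  0.012] rot [0.005 0.005 0.192] |mm| [ -4.6 -17.9   2.5]
0.2
xyz [-0.025 -0.112  0.012] rot [0.005 0.005 0.24 ] |mm| [ -5.  -22.4   2.4]
0.125
xyz [-0.025 -0.135  0.012] rot [0.005 0.005 0.288] |mm| [ -5.1 -26.9   2.4]
0.05
xyz [-0.024 -0.157  0.012] rot [0.005 0.004 0.336] |mm| [ -4.8 -31.5   2.4]
-0.025
xyz [-0.021 -0.18   0.012] rot [0.005 0.004 0.383] |mm| [ -4.2 -35.9   2.3]
-0.1
xyz [-0.016 -0.202  0.012] rot [0.005 0.004 0.431] |mm| [ -3.2 -40.4   2.3]
```

Call:
play_rows --plan '[{"x":-0.007,"y":-0.024,"z":0.006,"rx":0,"ry":0,"rz":0.049},{"x":-0.014,"y":-0.045,"z":0.006,"rx":0,"ry":0,"rz":0.097},{"x":-0.02,"y":-0.067,"z":0.006,"rx":0,"ry":0,"rz":0.145},{"x":-0.023,"y":-0.089,"z":0.006,"rx":0,"ry":0,"rz":0.192},{"x":-0.025,"y":-0.112,"z":0.006,"rx":0,"ry":0,"rz":0.24}]'

```text
time_s: 3.2
position: [0.5231, 0.0076, 0.2725]
eef_rot: [0.005, 0.459, 0.889, 0.002]
contact_force: [3.2, -0.5, 0.9]
width: 0.003
grasp_force: 1.1
```

```bash
python3 -c "
from h import *
s=robot.sense();print(s['contact_force'],s['position'])
for a in np.arange(.2,-.11,-.05): print(a.round(3)); go(pol(a,.055,.025),.080,a)
"
```

```text
[ 3.23185717 -0.52008639  0.8596102 ] [0.52310604 0.00763788 0.27252246]
0.2
xyz [ 0.002 -0.001  0.008] rot [0.006 0.005 0.   ] |mm| [ 0.3 -0.1  1.5]
0.15
xyz [-0.004 -0.015  0.008] rot [0.006 0.005 0.032] |mm| [-0.9 -2.9  1.5]
0.1
xyz [-0.009 -0.029  0.007] rot [0.006 0.004 0.064] |mm| [-1.9 -5.8  1.5]
0.05
xyz [-0.014 -0.043  0.007] rot [0.006 0.004 0.096] |mm| [-2.8 -8.6  1.5]
0.0
xyz [-0.018 -0.058  0.007] rot [0.006 0.004 0.128] |mm| [ -3.5 -11.6   1.4]
-0.05
xyz [-0.021 -0.073  0.007] rot [0.007 0.004 0.16 ] |mm| [ -4.1 -14.5   1.4]
-0.1
xyz [-0.023 -0.088  0.007] rot [0.007 0.004 0.191] |mm| [ -4.6 -17.5   1.4]
```

Call:
play_rows --plan '[{"x":-0.004,"y":-0.015,"z":0,"rx":0,"ry":0,"rz":0.032},{"x":-0.009,"y":-0.029,"z":0,"rx":0,"ry":0,"rz":0.064},{"x":-0.014,"y":-0.043,"z":0,"rx":0,"ry":0,"rz":0.096},{"x":-0.018,"y":-0.058,"z":0,"rx":0,"ry":0,"rz":0.128},{"x":-0.018,"y":-0.058,"z":0,"rx":0,"ry":0,"rz":0.128}]'

```text
time_s: 3.7
position: [0.5154, -0.0021, 0.2722]
eef_rot: [0.005, 0.544, 0.839, 0.002]
contact_force: [1.5, 0.8, 0.9]
width: 0.002
grasp_force: 0.8
```

Call:
play_rows --plan '[{"x":0,"y":-0.007,"z":0,"rx":0,"ry":0,"rz":0},{"x":0,"y":-0.014,"z":0,"rx":0,"ry":0,"rz":0},{"x":0,"y":-0.014,"z":0,"rx":0,"ry":0,"rz":0}]'

```text
time_s: 4.0
position: [0.512, -0.0024, 0.2705]
eef_rot: [0.003, 0.544, 0.839, 0.001]
contact_force: [2.4, -0.3, 1.3]
width: 0.007
grasp_force: 1.0
```

```bash
python3 -c "
from h import *
s=robot.sense();print(s['contact_force'],s['position'])
go(pol(0,.055,.025),.080,0)
"
```

```text
[ 2.43165984 -0.27415141  1.29632474] [ 0.51202097 -0.00237648  0.27050773]
xyz [-0.006  0.018 -0.002] rot [0.003 0.002 0.002] |mm| [-1.1  3.6 -0.5]
```

Call:
play_rows --plan '[{"x":0,"y":-0.007,"z":0,"rx":0,"ry":0,"rz":0},{"x":0,"y":-0.014,"z":0,"rx":0,"ry":0,"rz":0},{"x":0,"y":-0.014,"z":0,"rx":0,"ry":0,"rz":0}]'

```text
time_s: 4.3
position: [0.5104, -0.0031, 0.2704]
eef_rot: [0.004, 0.545, 0.839, 0.003]
contact_force: [5.7, 1.5, -0.1]
width: 0.008
grasp_force: 3.0
```

```bash
python3 -c "
from h import *
s=robot.sense();print(s['contact_force'],s['position'])
go(pol(0,.055,.025),.080,0)
c=cam('scene');cv2.imwrite('pics/s3.png',cv2.resize(c['pixels'][120:330,120:340],None,fx=2.7,fy=2.7))
c=cam('side');cv2.imwrite('pics/s3b.png',cv2.resize(c['pixels'][150:360,160:420],None,fx=2.7,fy=2.7))
W=c['W'];x,y,z=[W[...,i] for i in range(3)]
hsv=cv2.cvtColor(c['pixels'],cv2.COLOR_BGR2HSV);H,S=hsv[...,0].astype(int),hsv[...,1]
k=((H<5)|(H>174))&(S>170)&(z>.1)&(x>.4)&(x<.65);P=W[k];print(len(P),P.mean(0),P.min(0),P.max(0)); t=P.mean(0)[:2]-C; print(np.arctan2(t[1],t[0])-A0,np.hypot(*t))
"
```

```text
[ 5.67900382  1.52580487 -0.13623371] [ 0.51040256 -0.00308407  0.27041476]
xyz [-0.006  0.027 -0.003] rot [0.005 0.002 0.001] |mm| [-1.1  5.3 -0.5]
90 [ 0.52145323 -0.09298059  0.1755019 ] [ 0.50932879 -0.10138005  0.15552976] [ 0.53937059 -0.08087672  0.18446741]
-0.04731186789807329 0.14069256128949115
```

View pics/s3b.png

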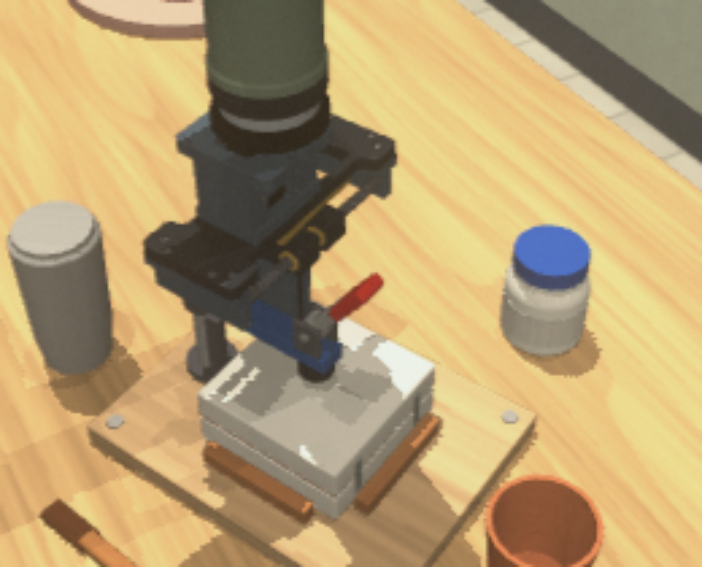

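The strap lies over the mould (bar (255,310)–(335,365), pad above the mould centre, lever raised with its tip at (380,280)), and the force has risen to about 6 N. One firmer press to confirm the stop, then back off.

Call:
play_rows --plan '[{"x":0,"y":-0.01,"z":0,"rx":0,"ry":0,"rz":0},{"x":0,"y":-0.018,"z":0,"rx":0,"ry":0,"rz":0},{"x":0,"y":-0.018,"z":0,"rx":0,"ry":0,"rz":0},{"x":0,"y":-0.018,"z":0,"rx":0,"ry":0,"rz":0}]'

```text
time_s: 4.8
position: [0.5091, -0.0036, 0.2706]
eef_rot: [0.006, 0.545, 0.838, 0.006]
contact_force: [12.8, 6.3, -6.0]
width: 0.009
grasp_force: 6.8
```

Call:
play_rows --plan '[{"x":0,"y":0.07,"z":0,"rx":0,"ry":0,"rz":0},{"x":0,"y":0.15,"z":0,"rx":0,"ry":0,"rz":0},{"x":0,"y":0.2,"z":0,"rx":0,"ry":0,"rz":0},{"x":0,"y":0.2,"z":0,"rx":0,"ry":0,"rz":0}]'

```text
time_s: 5.2
position: [0.5432, 0.0119, 0.2697]
eef_rot: [0.001, 0.544, 0.839, 0.001]
contact_force: [-0.4, 0.7, -0.6]
width: 0.004
grasp_force: 0.0
```

Call:
play_rows --plan '[{"x":0,"y":0,"z":-0.17,"rx":0,"ry":0,"rz":0},{"x":0,"y":0,"z":-0.35,"rx":0,"ry":0,"rz":0},{"x":0,"y":0,"z":-0.5,"rx":0,"ry":0,"rz":0},{"x":0,"y":0,"z":-0.65,"rx":0,"ry":0,"rz":0},{"x":0,"y":0,"z":-0.65,"rx":0,"ry":0,"rz":0}]'

```text
time_s: 5.7
position: [0.542, 0.0113, 0.4042]
eef_rot: [0.005, 0.544, 0.839, 0.003]
contact_force: [-0.4, 0.5, 0.7]
width: 0.008
grasp_force: 0.0
```

```bash
python3 -c "
from h import *
c=cam('side');cv2.imwrite('pics/s4.png',cv2.resize(c['pixels'][100:330,140:420],None,fx=2.5,fy=2.5))
W=c['W'];x,y,z=[W[...,i] for i in range(3)]
hsv=cv2.cvtColor(c['pixels'],cv2.COLOR_BGR2HSV);H,S=hsv[...,0].astype(int),hsv[...,1]
k=((H<5)|(H>174))&(S>170)&(z>.1)&(x>.4)&(x<.65);P=W[k];print(len(P),P.mean(0),P.min(0),P.max(0))
k=(H>100)&(H<130)&(S>100)&(abs(z-.1)<.01)&(x<.65);P=W[k];print(len(P),P.mean(0));l=cv2.fitLine((P[:,:2]*1000).astype(np.float32),2,0,.01,.01).ravel();print(l,np.arctan2(l[1],l[0])-A0)
# finger centre now relative to strap frame targets: tip bottom outer edge at lever r=58
for th in np.radians([60,50,40,30,20,10,0,-3]):
    r=.058; rad=.1+r*np.cos(th)-.005*np.sin(th); zz=.118+r*np.sin(th)+.005*np.cos(th)
    print(np.degrees(th).round(),'edge',rad.round(4),zz.round(4)); go(pol(0,rad-.016,0),zz,0)
"
```

```text
48 [ 0.52668473 -0.09502764  0.18071521] [ 0.51095128 -0.10193471  0.16069055] [ 0.5372076  -0.08379615  0.18461198]
245 [ 0.48980712 -0.00911836  0.1032853 ]
[ 3.5988775e-01 -9.3299562e-01  4.8980713e+02 -9.1183634e+00] -0.04898612331999286
60.0 edge 0.1247 0.1707
xyz [-0.275 -0.272  0.2  ] rot [0.004 0.002 0.001] |mm| [-55.1 -54.3  39.9]
50.0 edge 0.1335 0.1656
xyz [-0.319 -0.272  0.225] rot [0.004 0.002 0.001] |mm| [-63.8 -54.4  45.1]
40.0 edge 0.1412 0.1591
xyz [-0.358 -0.272  0.258] rot [0.004 0.002 0.001] |mm| [-71.6 -54.4  51.6]
30.0 edge 0.1477 0.1513
xyz [-0.39  -0.273  0.297] rot [0.004 0.002 0.001] |mm| [-78.1 -54.5  59.4]
20.0 edge 0.1528 0.1425
xyz [-0.415 -0.273  0.341] rot [0.004 0.002 0.001] |mm| [-83.1 -54.6  68.2]
10.0 edge 0.1563 0.133
xyz [-0.433 -0.273  0.389] rot [0.004 0.002 0.001] |mm| [-86.5 -54.6  77.8]
0.0 edge 0.158 0.123
xyz [-0.441 -0.274  0.439] rot [0.004 0.002 0.001] |mm| [-88.2 -54.7  87.8]
-3.0 edge 0.1582 0.12
xyz [-0.442 -0.274  0.454] rot [0.004 0.002 0.001] |mm| [-88.4 -54.7  90.8]
```

View pics/s4.png

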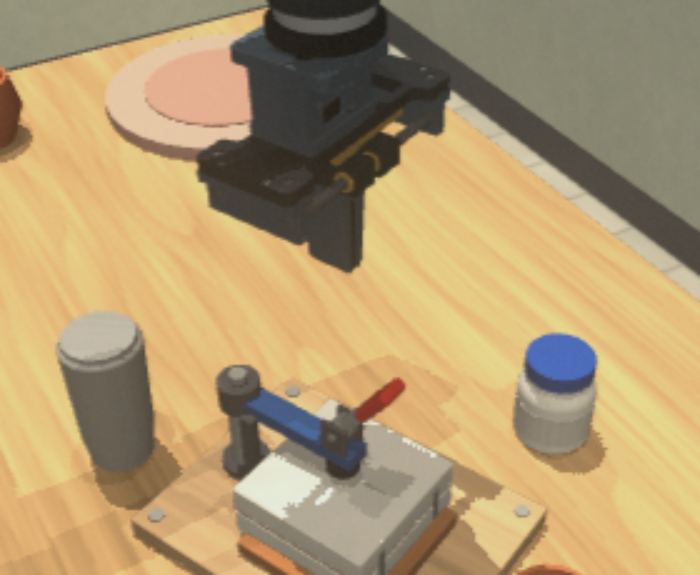

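The strap is at its stop (14 N press-back) with the lever raised, its tip at (400,383). Next I go above and inside the lever, then push it along its arc.

Call:
play_rows --plan '[{"x":-0.08,"y":-0.1,"z":0,"rx":0,"ry":0,"rz":0},{"x":-0.15,"y":-0.2,"z":0,"rx":0,"ry":0,"rz":0},{"x":-0.215,"y":-0.285,"z":0,"rx":0,"ry":0,"rz":0},{"x":-0.215,"y":-0.285,"z":0.1,"rx":0,"ry":0,"rz":0},{"x":-0.215,"y":-0.285,"z":0.2,"rx":0,"ry":0,"rz":0}]'

```text
time_s: 6.25
position: [0.5064, -0.0516, 0.3584]
eef_rot: [0.001, 0.545, 0.838, 0.0]
contact_force: [0.2, 0.2, -0.2]
width: 0.001
grasp_force: 0.0
```

Call:
play_rows --plan '[{"x":0,"y":0,"z":0,"rx":0,"ry":0,"rz":0},{"x":0,"y":0,"z":0,"rx":0,"ry":0,"rz":0}]'

```text
time_s: 6.45
position: [0.5073, -0.051, 0.3591]
eef_rot: [0.001, 0.544, 0.839, 0.0]
contact_force: [0.4, 0.7, -0.6]
width: 0.003
grasp_force: 0.0
```

```bash
python3 -c "
from h import *
c=cam('side');cv2.imwrite('pics/s5.png',cv2.resize(c['pixels'][130:330,190:420],None,fx=2.8,fy=2.8))
s=robot.sense();print(s['contact_force'],s['position'])
for th in np.radians([60,50,40,30,20,10,0,-4]):
    r=.058; rad=.1+r*np.cos(th)-.005*np.sin(th); zz=.118+r*np.sin(th)+.005*np.cos(th)
    print(np.degrees(th).round(),'edge',rad.round(4),zz.round(4)); go(pol(0,rad-.016,-.002),zz,0)
"
```

```text
[ 0.09997365 -0.19070703  0.37996186] [ 0.50761855 -0.05099975  0.35995128]
60.0 edge 0.1247 0.1707
xyz [-0.061  0.001 -0.009] rot [0.002 0.001 0.001] |mm| [-12.1   0.3  -1.8]
50.0 edge 0.1335 0.1656
xyz [-0.104  0.001  0.017] rot [0.002 0.001 0.001] |mm| [-20.9   0.2   3.3]
40.0 edge 0.1412 0.1591
xyz [-0.143  0.001  0.049] rot [0.002 0.001 0.001] |mm| [-28.7   0.2   9.9]
30.0 edge 0.1477 0.1513
xyz [-0.176  0.001  0.088] rot [0.002 0.001 0.001] |mm| [-35.1   0.2  17.7]
20.0 edge 0.1528 0.1425
xyz [-0.201  0.001  0.132] rot [0.002 0.001 0.001] |mm| [-40.2   0.1  26.5]
10.0 edge 0.1563 0.133
xyz [-0.218  0.     0.18 ] rot [0.002 0.001 0.001] |mm| [-43.6   0.1  36. ]
0.0 edge 0.158 0.123
xyz [-0.227  0.     0.23 ] rot [0.002 0.001 0.001] |mm| [-45.4   0.   46. ]
-4.0 edge 0.1582 0.1189
xyz [-0.228  0.     0.25 ] rot [0.002 0.001 0.001] |mm| [-45.6   0.   50.1]
```

View pics/s5.png

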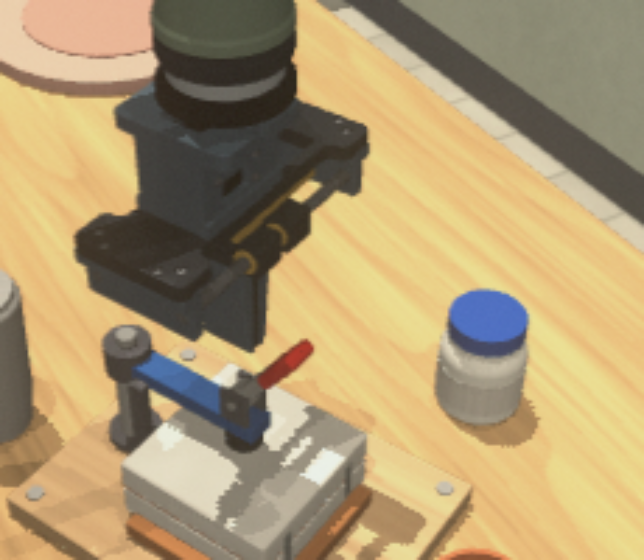

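The fingertips at (250,345) are just inside the raised lever (tip at (305,350)) and in line with it. Now I push along the arc.

Call:
play_rows --plan '[{"x":-0.03,"y":0,"z":-0.009,"rx":0,"ry":0,"rz":0},{"x":-0.061,"y":0,"z":-0.009,"rx":0,"ry":0,"rz":0},{"x":-0.083,"y":0,"z":0.003,"rx":0,"ry":0,"rz":0},{"x":-0.104,"y":0,"z":0.017,"rx":0,"ry":0,"rz":0},{"x":-0.124,"y":0,"z":0.033,"rx":0,"ry":0,"rz":0}]'

```text
time_s: 7.0
position: [0.5182, -0.0741, 0.3541]
eef_rot: [0.003, 0.544, 0.839, 0.002]
contact_force: [0.6, 0.0, 4.5]
width: 0.004
grasp_force: 1.7
```

```bash
python3 -c "
from h import *
c=cam('side');cv2.imwrite('pics/s6.png',cv2.resize(c['pixels'][130:330,190:420],None,fx=2.8,fy=2.8))
s=robot.sense();print(s['contact_force'],s['position'])
for th in np.radians([40,35,30,25,20,15,10,5,0,-4]):
    r=.058; rad=.1+r*np.cos(th)-.005*np.sin(th); zz=.118+r*np.sin(th)+.005*np.cos(th)
    print(np.degrees(th).round(),'edge',rad.round(4),zz.round(4)); go(pol(0,rad-.016,-.002),zz,0)
"
```

```text
[0.81331132 0.72354545 2.93046552] [ 0.51835    -0.07440892  0.35341627]
40.0 edge 0.1412 0.1591
xyz [-0.015 -0.     0.017] rot [0.003 0.002 0.001] |mm| [-2.9 -0.1  3.3]
35.0 edge 0.1446 0.1554
xyz [-0.032 -0.     0.035] rot [0.003 0.002 0.001] |mm| [-6.3 -0.1  7.1]
30.0 edge 0.1477 0.1513
xyz [-0.047 -0.001  0.056] rot [0.003 0.002 0.001] |mm| [-9.4 -0.1 11.1]
25.0 edge 0.1505 0.147
xyz [-0.061 -0.001  0.077] rot [0.003 0.002 0.001] |mm| [-12.1  -0.1  15.4]
20.0 edge 0.1528 0.1425
xyz [-0.072 -0.001  0.1  ] rot [0.003 0.002 0.001] |mm| [-14.4  -0.2  19.9]
15.0 edge 0.1547 0.1378
xyz [-0.082 -0.001  0.123] rot [0.003 0.002 0.001] |mm| [-16.4  -0.2  24.6]
10.0 edge 0.1563 0.133
xyz [-0.089 -0.001  0.147] rot [0.003 0.002 0.001] |mm| [-17.9  -0.2  29.5]
5.0 edge 0.1573 0.128
xyz [-0.095 -0.001  0.172] rot [0.003 0.002 0.001] |mm| [-18.9  -0.2  34.4]
0.0 edge 0.158 0.123
xyz [-0.098 -0.001  0.197] rot [0.003 0.002 0.001] |mm| [-19.6  -0.3  39.5]
-4.0 edge 0.1582 0.1189
xyz [-0.099 -0.001  0.218] rot [0.003 0.002 0.001] |mm| [-19.8  -0.3  43.5]
```

View pics/s6.png

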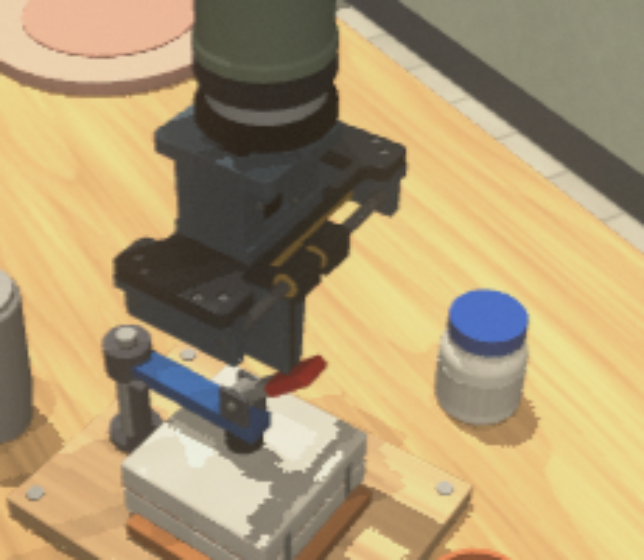

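The lever is coming down (grip now (270,390)–(325,362)) at 3–4 N and the strap hasn't moved. I'll continue.

Call:
play_rows --plan '[{"x":-0.02,"y":0,"z":0.025,"rx":0,"ry":0,"rz":0},{"x":-0.04,"y":0,"z":0.045,"rx":0,"ry":0,"rz":0},{"x":-0.055,"y":0,"z":0.066,"rx":0,"ry":0,"rz":0},{"x":-0.067,"y":0,"z":0.09,"rx":0,"ry":0,"rz":0},{"x":-0.077,"y":0,"z":0.112,"rx":0,"ry":0,"rz":0}]'

```text
time_s: 7.55
position: [0.5245, -0.0882, 0.3308]
eef_rot: [0.003, 0.544, 0.839, 0.001]
contact_force: [1.0, -0.4, 4.2]
width: 0.004
grasp_force: 1.7
```

Call:
play_rows --plan '[{"x":-0.008,"y":0,"z":0.022,"rx":0,"ry":0,"rz":0},{"x":-0.014,"y":0,"z":0.044,"rx":0,"ry":0,"rz":0},{"x":-0.018,"y":0,"z":0.065,"rx":0,"ry":0,"rz":0},{"x":-0.02,"y":0,"z":0.085,"rx":0,"ry":0,"rz":0},{"x":-0.02,"y":0,"z":0.085,"rx":0,"ry":0,"rz":0}]'

```text
time_s: 8.05
position: [0.526, -0.0916, 0.3142]
eef_rot: [0.002, 0.544, 0.839, 0.001]
contact_force: [1.8, -2.3, 4.6]
width: 0.006
grasp_force: 2.3
```

```bash
python3 -c "
from h import *
s=robot.sense();print(s['contact_force'],s['position'][2]-.191)
go(pol(0,.142,-.002),.123,0)
"
```

```text
[ 1.8056402  -2.34085092  4.55680068] 0.12323380974546688
xyz [-0.004 -0.     0.001] rot [0.003 0.002 0.001] |mm| [-0.9 -0.   0.2]
```

Call:
play_rows --plan '[{"x":0,"y":0,"z":0.01,"rx":0,"ry":0,"rz":0},{"x":0,"y":0,"z":0.018,"rx":0,"ry":0,"rz":0},{"x":0,"y":0,"z":0.018,"rx":0,"ry":0,"rz":0}]'

```text
time_s: 8.35
position: [0.5258, -0.0915, 0.3138]
eef_rot: [0.003, 0.544, 0.839, 0.001]
contact_force: [-4.2, -1.7, 23.4]
width: 0.007
grasp_force: 11.6
```

Call:
play_rows --plan '[{"x":0,"y":0,"z":0.01,"rx":0,"ry":0,"rz":0},{"x":0,"y":0,"z":0.015,"rx":0,"ry":0,"rz":0},{"x":0,"y":0,"z":0.015,"rx":0,"ry":0,"rz":0}]'

```text
time_s: 8.65
position: [0.5257, -0.0915, 0.3134]
eef_rot: [0.004, 0.544, 0.839, 0.002]
contact_force: [-9.2, -1.1, 39.0]
width: 0.002
grasp_force: 19.4
```

At 39 N it barely moves, so the lever is on its stop. I retreat straight up.

Call:
play_rows --plan '[{"x":0,"y":0,"z":-0.05,"rx":0,"ry":0,"rz":0},{"x":0,"y":0,"z":-0.2,"rx":0,"ry":0,"rz":0},{"x":0,"y":0,"z":-0.4,"rx":0,"ry":0,"rz":0},{"x":0,"y":0,"z":-0.6,"rx":0,"ry":0,"rz":0},{"x":0,"y":0,"z":-0.6,"rx":0,"ry":0,"rz":0}]'

```text
time_s: 9.15
position: [0.5257, -0.0912, 0.432]
eef_rot: [0.006, 0.544, 0.839, 0.003]
contact_force: [0.2, -0.3, 0.3]
width: 0.005
grasp_force: 0.0
```

```bash
python3 -c "
from h import *
c=cam('side');cv2.imwrite('pics/s7.png',cv2.resize(c['pixels'][130:370,170:420],None,fx=2.4,fy=2.4))
W=c['W'];x,y,z=[W[...,i] for i in range(3)]
hsv=cv2.cvtColor(c['pixels'],cv2.COLOR_BGR2HSV);H,S=hsv[...,0].astype(int),hsv[...,1]
k=((H<5)|(H>174))&(S>170)&(z>.1)&(x>.4)&(x<.65);P=W[k];print(len(P),P.mean(0),P.min(0),P.max(0))
t=P.mean(0)[:2]-C; print(np.arctan2(t[1],t[0])-A0); P=P-P.mean(0); print(np.linalg.svd(P,full_matrices=False)[2][0]); print(robot.sense()['contact_force'])
"
```

```text
185 [ 0.53297706 -0.10801646  0.1238219 ] [ 0.51712682 -0.12897626  0.11989954] [ 0.55059147 -0.08965466  0.12706065]
-0.013902139531533964
[-0.42264353  0.90609502  0.01908572]
[-0.33003287  0.03082323 -0.77911579]
```

View pics/s7.png

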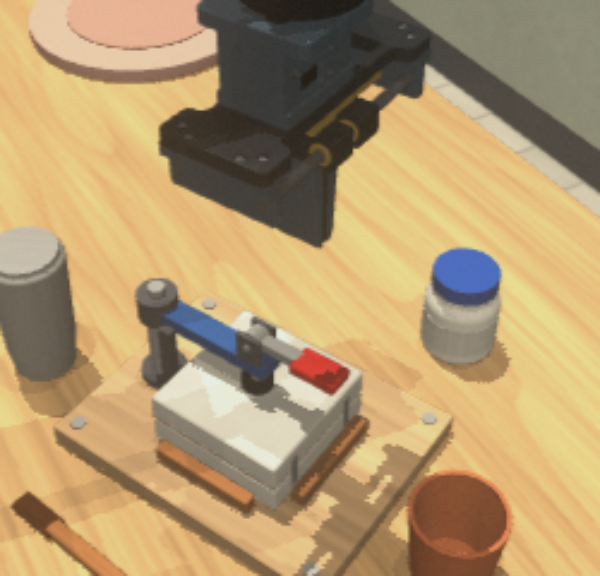

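The lever is level (grip (295,360)–(345,380), top at 124 mm), the pad is on the mould at (257,380), the bystanders look untouched and the hand is clear. I'm handing in.

```bash
python3 -c "
from cell import robot
print(robot.finish_job())"
```

```text
the job is handed in; nothing more can be done
None
```

I handed the job in with the strap pushed against its stop over the mould, the lever pushed down level with the pad on the mould, and the hand clear; no verdict came back, and the pad's force on the mould could not be read directly.

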